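# Tip the gauge case flat and push it up to the bench stop

## Robot

A 6-joint arm with a two-finger parallel gripper is mounted at the origin on a cart in front of the work surface, level with it; the furniture and walls round the work are solid. World frame = base frame: x ahead of the robot, y to its left, z up, the work surface at z = 0. Lengths are in mm, angles in rad, forces in N, time in s.
With the tool pointing down it reaches from about 300 to 775 mm from the base axis. Payload 14.6 kg.
Tool frame: the origin (TCP) lies at the very end of the fingers, on their centre line; the grasp point (between the pads) lies 19 mm behind it; y points along the fingers, z is the direction in which the jaws open and shut, and the axes are right-handed (so a half turn about y gives the same grasp; the last joint's range is limited). The gripper opens to 94 mm and grips with 3 to 60 N. Pads are 16 mm wide; open, the fingers measure 119 mm over their backs; the gripper's body (75 mm by 177 mm) begins 78 mm behind the grasp point.
Start: joints at [-1.273, 0.3, 1.521, -0, 1.321, -0.067], TCP at [196.212, -513.8, 205.446] pointing down, gripper open.
Joint ranges: [-3.03, 3.03], [-0.79, 2.21], [0.23, 2.52], [-1.04, 4.18], [0, 3.07], [-2.55, 2.55]. Speed limits (rad/s): [2.22, 2.22, 2.57, 3.14, 3.14, 3.14].

## Interface

Orientations are given as [roll, pitch, yaw] about the fixed x, y, z axes, in that order (R = Rz(yaw) Ry(pitch) Rx(roll)).
In Python, from cell import manip, imaging, ticket gives the robot as it stands.
- The arm moves only by the shell command python3 -m inch 'ROWS' [FORCE]. ROWS is JSON, a list of rows, each a list of 3 entries, a list of its own where there are three numbers: the turn, a rotation vector about the world's x, y, z in degrees, then the shift along the world's x, y, z in m, then the finger opening in m, from 0 to 0.094. In form: [[[wx, wy, wz], [tx, ty, tz], jaw], ...]. A call has exactly 10 rows; each row shifts and turns the commanded pose from where the row before left it; what a row does not reach is not made up. A row lasts 1/12 s, in which the tool goes at most 41.7 mm and 7.16 degrees, less where a joint would pass 70% of its speed; a pose out of reach is approached as far as the arm can. A call with a gripper value outside its range is refused whole. The fingers move at their own pace and stop on an object; FORCE is the grip in N (left out, the last holds). Time passes only in rows, so rows that do not move let the fingers close, or fill a call up. It gives the time, the measured TCP pose, the force and the opening at its end, in the units of the state.
- manip.read_state(): the state, without advancing time (a new reading comes with each control period).
- imaging.camera(name): name is "side" or "top" or "wrist"; returns a dict with "pixels" (480x640x3 uint8, red, green, blue), "depth" (480x640 float32, mm along the optical axis (not along the pixel's ray), 0 where there is no reading), "mtx" (3x3 intrinsics, pixels), "pose" (4x4, takes a point from camera to world coordinates); the wrist camera has in their place "hand_eye" (4x4, takes a point from camera to tool coordinates, whose origin is the TCP and whose axes are the tool frame's). Camera axes: x right, y up, looking along -z (the intrinsics and any distortion apply to the point x, -y, -z); pixel columns grow to the right and rows downward; lengths in mm; the calibration is good to about 2 mm. A picture is of the moment at which its call begins: read the wrist's pose just before it.
- ticket.sign_off(): hands the job in, once; it reports no verdict.
The state is a dict: "clock": time; "joints": joint angles; "qd": joint speeds; "effort": joint torques, N m; "eef_pos": TCP position; "eef_rot": TCP orientation; "wrist_force": force on the tool from outside, world axes, zero at the start; "moment": the same for the moment, N m; "finger_gap": finger opening in mm.
Only numpy, scipy, OpenCV 4.12 (cv2) and the standard library are available. Lean on these libraries where they do the work, as an engineer would, in place of code of your own. Each camera call takes 0.05 s, during which the arm holds its last target. There are 200 camera calls.

## Task

The empty wooden gauge case is standing on one short end. Push it over sideways so that it lies flat on its bottom with the lid on top, then push it back along the bench until its hinged back edge sits flush along the steel bench stop, no part of it past the stop's ends. Only push the case, never lift or carry it, and leave everything else on the bench where it is.

Things in the scene. Friction and masses are not known exactly. Their poses are not given: they have to be found in the camera images.
- gauge_case: Closed brown wooden case, 85 mm front to back (x), 170 long (y), 37 thick (z), 0.3-0.6 kg; lid stays shut. Origin: centre of the bottom face; x points to the hinged back, z out through the lid (pale label). Brass clasp stands 5 mm proud at the middle of the front. Starts standing on its +y end: origin 85 mm up, clasp roughly to the robot, lid to the robot's left, bottom to its right, turned up to 0.55 rad.
- case_back (a point): Middle of the lower edge of the case's hinged back (42 mm from the case's origin along its x); at the foot of the stop's face when home. Pushed high on the lid (140 mm up) the standing case tips about its foot once the push has gone some 40 mm and falls on its bottom: its origin is then about 85 mm farther, on the bottom's side, and its back 20 to 120 mm short of the stop.
- bench_stop: Bench stop: straight steel angle iron, 280 mm long, 22 mm high, 30 mm deep, screwed to the bench behind the case, its length across the robot's view. Origin: foot of its front face, at the middle of its length, on the bench. x axis points away from the robot, square to the face (the case comes from the -x side), y along its length. It does not move.
- ring_top: Bystander: flanged aluminium collar, 134 mm across, 53 mm high, near the front of the bench on the left. Origin: centre of its underside, z up.
- bush_6: Bystander: dark steel bush, 41 mm across, 62 mm tall, to the right. Origin: centre of its underside.
- steel_block: Bystander: rusty steel block, 30x38x28 mm, to the right. Origin: centre of its underside.
- cap_3: Bystander: flat grey spacer disc with a bore, 72 mm across, 17 mm high, near the front edge of the bench. Origin: centre of its underside.
- parts_pan: Bystander: round brass pan of parts, 164 mm across, 39 mm high, at the back on the left. Origin: centre of its underside.
- spray_bottle: Bystander: red and grey spray bottle, 61x42x169 mm, behind the stop. Origin: under its middle.
There are look-alikes about, which are no part of the job. Leave any purple look-alike of the gauge_case alone.

How it is judged:
By the outcome, as a careful person would: the job done as asked, in the order asked, and still so for the second after the job is handed in, with the robot touching nothing.
It also fails if it takes over 48 s, if anything falls off the work surface, if the arm or the gripper's body presses on something with over 40 N, if the wrist force passes 120 N, or if a joint passes its speed limit or range.

## Working session

There is one attempt and no reset: what is moved stays moved. The work goes in short steps, Python scripts to look and compute and a shell command to move; the robot and the scene stay as the last step left them, time stands still between calls to the robot, and variables do not carry over. Pictures are saved under pics/ and viewed, on a budget of 10 in all, crops included, one or two more only if the job needs it, and the job is handed in when it is done.

```bash
ls; mkdir -p pics; cat > h.py <<'E'
import numpy as np, cv2
from cell import manip, imaging, ticket
def cam(n):
    s=manip.read_state(); d=imaging.camera(n); return s,d
def world(d):
    K=d["mtx"];z=d["depth"].astype(float);h,w=z.shape
    u,v=np.meshgrid(np.arange(w),np.arange(h))
    P=np.stack([(u-K[0,2])/K[0,0]*z,-(v-K[1,2])/K[1,1]*z,-z],-1)
    T=np.array(d["pose"]);W=P@T[:3,:3].T+T[:3,3];W[z==0]=np.nan
    return W
def save(n,im): cv2.imwrite("pics/"+n,im[:,:,::-1])
E
python3 - <<'E'
from h import *
print({k:np.round(v,3).tolist() for k,v in manip.read_state().items()})
for n in("top","side"):
    s,d=cam(n);save(n+"0.png",d["pixels"]);np.savez(n+"0.npz",**{k:d[k] for k in d if k in("pixels","depth","mtx","pose")});print([k for k in d],np.round(d["pose"],2).tolist(),d["mtx"].tolist())
E
```

```text
pics
{'clock': 0.0, 'joints': [-1.273, 0.3, 1.522, -0.0, 1.321, -0.067], 'qd': [0.0, -0.0, 0.001, 0.001, -0.001, 0.0], 'effort': [0.001, -53.181, -35.273, 0.071, 0.024, -0.0], 'eef_pos': [196.13, -513.562, 204.884], 'eef_rot': [-1.572, 0.0, -2.777], 'wrist_force': [-0.83, 0.238, 0.188], 'moment': [-0.004, 0.014, 0.028], 'finger_gap': 93.898}
['pixels', 'depth', 'mtx', 'pose'] [[0.01, 1.0, -0.06, 481.35], [-1.0, 0.01, -0.0, 6.58], [-0.0, 0.06, 1.0, 1146.77], [0.0, 0.0, 0.0, 1.0]] [[470.9902540448642, 0.0, 321.92116813737226], [0.0, 470.9902540448642, 230.86400247644883], [0.0, 0.0, 1.0]]
['pixels', 'depth', 'mtx', 'pose'] [[1.0, 0.05, -0.07, 477.84], [-0.09, 0.63, -0.77, -792.51], [0.01, 0.78, 0.63, 765.46], [0.0, 0.0, 0.0, 1.0]] [[548.9431942201115, 0.0, 322.6646930869627], [0.0, 548.9431942201115, 240.36205453144015], [0.0, 0.0, 1.0]]
```

View pics/top0.png

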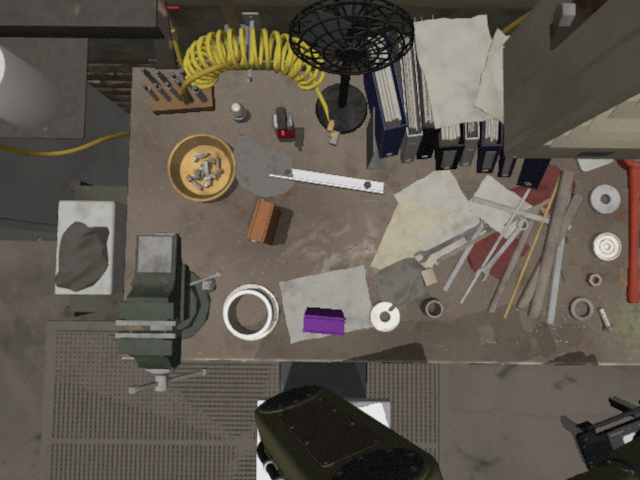

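View pics/side0.png

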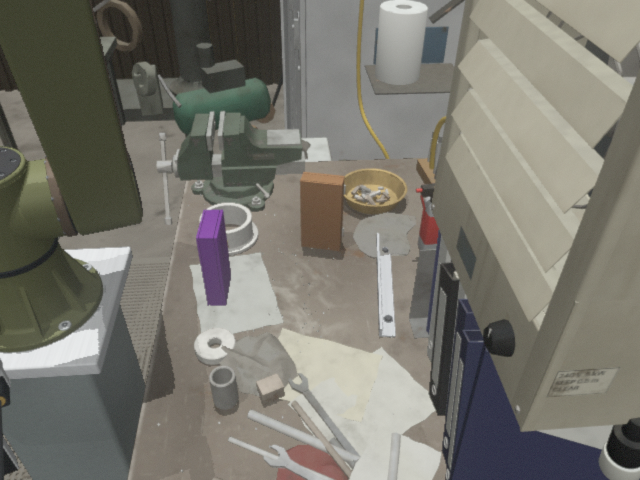

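The top view shows the brown standing case at about (265,221) and its purple look-alike at (324,321). The stop runs from (270,174) to (384,187), with the pan at (202,167) and the ring at (250,312). In the side view the brown case is at (322,215), bottom face toward the camera, and the purple one is at (213,258). The only thing I could mistake for the target is the purple case, so I choose the brown one. Next I measure it and check a close crop.

```bash
python3 - <<'E'
from h import *
d=dict(np.load("top0.npz"));W=world(d);px=d["pixels"]
hsv=cv2.cvtColor(px,cv2.COLOR_RGB2HSV)
reg=np.zeros((480,640),bool);reg[190:255,235:290]=1
def box(m,n):
    P=W[m][:,:2].astype(np.float32);r=cv2.minAreaRect(P);print(n,m.sum(),"z",np.nanmedian(W[m][:,2]).round(1),"rect",np.round(r[0],1),np.round(r[1],1),r[2]);print(np.round(cv2.boxPoints(r)).tolist());return r
brown=reg&(hsv[...,0]<20)&(hsv[...,1]>110)
box(reg&(W[...,2]>162)&(W[...,2]<180),"casetop")
print("brown z pct",np.nanpercentile(W[brown][:,2],[2,25,50,75,98]).round(0))
r2=np.zeros_like(reg);r2[155:205,262:395]=1
st=r2&(W[...,2]>14)&(W[...,2]<30);box(st,"stop top")
bright=r2&(px.min(-1)>170);print(bright.sum());box(bright,"stop bright")
r3=np.zeros_like(reg);r3[130:205,160:245]=1;box(r3&(W[...,2]>25)&(W[...,2]<60),"pan")
r3=np.zeros_like(reg);r3[280:345,215:285]=1;box(r3&(W[...,2]>35)&(W[...,2]<65),"ring")
r3=np.zeros_like(reg);r3[290:345,295:352]=1;box(r3&(W[...,2]>20),"purple")
r3=np.zeros_like(reg);r3[95:145,265:300]=1;box(r3&(W[...,2]>60),"spray")
# other raised stuff in sweep area
a=(W[...,2]>12)&(W[...,0]>380)&(W[...,0]<660)&(abs(W[...,1])<300)
v=a.astype(np.uint8);n,l,s,c=cv2.connectedComponentsWithStats(v);print(s[s[:,4]>20].tolist())
s_=dict(np.load("side0.npz"))["pixels"][150:280,270:430];t=px[150:260,180:400]
o=np.zeros((600,800,3),np.uint8);a=cv2.resize(t,None,fx=3,fy=3);o[:330,:660]=a;b=cv2.resize(s_,None,fx=2,fy=2);o[335:595,:320]=b
save("crop0.png",o)
E
```

```text
casetop 716 z 168.6 rect [564.5 138.4] [36.9 84.5] 75.00338745117188
[[519.0, 131.0], [601.0, 110.0], [610.0, 145.0], [528.0, 167.0]]
brown z pct [ 11. 134. 167. 169. 172.]
stop top 324 z 20.0 rect [710.9   3.9] [296.8  94.2] 82.95320892333984
[[646.0, -138.0], [739.0, -149.0], [776.0, 145.0], [682.0, 157.0]]
949
stop bright 949 z 4.5 rect [nan nan] [0. 0.] 0.0
[[nan, nan], [nan, nan], [nan, nan], [nan, nan]]
pan 1032 z 35.1 rect [702.3 299. ] [162.8 162.5] 5.357359409332275
[[614.0, 372.0], [629.0, 211.0], [791.0, 226.0], [776.0, 388.0]]
ring 698 z 51.5 rect [359.  178.6] [109.4 110.6] 45.4603271484375
[[281.0, 178.0], [360.0, 101.0], [437.0, 179.0], [358.0, 256.0]]
purple 1012 z 168.0 rect [351.6   3.7] [90.8 37.5] 86.00939178466797
[[330.0, -40.0], [367.0, -43.0], [373.0, 48.0], [336.0, 50.0]]
spray 486 z 155.5 rect [778.1  98.6] [62.  41.8] 5.108381748199463
[[745.0, 117.0], [749.0, 75.0], [811.0, 81.0], [807.0, 122.0]]
[[0, 0, 640, 480, 301867], [504, 72, 136, 86, 1858], [200, 185, 30, 16, 143], [345, 187, 38, 7, 89], [246, 199, 35, 46, 1037], [375, 260, 62, 45, 1345], [196, 271, 26, 32, 339], [443, 276, 8, 15, 53], [226, 287, 46, 18, 295], [421, 298, 22, 9, 111]]
```

View pics/crop0.png

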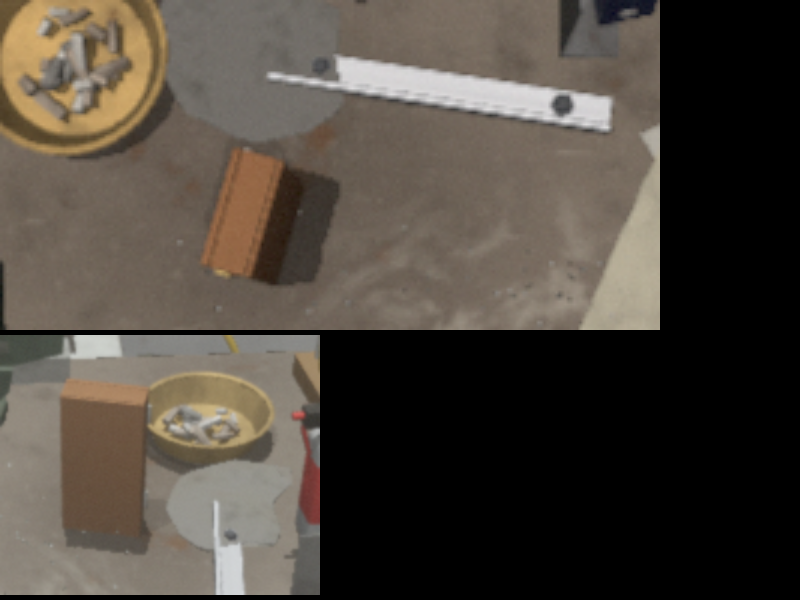

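The close crop confirms a brown case with its brass clasp at the front, lid to the left and bottom to the right. It is centred at about (564,138), yaw about -0.25, top at 169 mm. I'll rise and travel to the lid side.

```bash
R='[[0,0,3],[0.012,0.024,0.01],0.04]'
python3 -m inch '[[[0,0,2],[0.013,0.024,0.01],0.04],[[0,0,2],[0.013,0.024,0.01],0.04],[[0,0,2],[0.013,0.024,0.01],0.04],[[0,0,2],[0.013,0.024,0.01],0.04],[[0,0,2],[0.013,0.024,0.01],0.04],[[0,0,2],[0.013,0.024,0.01],0.04],[[0,0,2],[0.013,0.024,0.01],0.04],[[0,0,2],[0.013,0.024,0.01],0.04],[[0,0,2],[0.013,0.024,0.01],0.04],[[0,0,2],[0.013,0.024,0.01],0.04]]' 20
python3 - <<'E'
from h import *
d=dict(np.load("top0.npz"));px=d["pixels"];K=d["mtx"];T=d["pose"]
m=(px.min(-1)>150).astype(np.uint8);m[:155]=0;m[205:]=0;m[:,:262]=0;m[:,392:]=0
cs,_=cv2.findContours(m,cv2.RETR_EXTERNAL,cv2.CHAIN_APPROX_NONE)
m2=np.zeros_like(m);[cv2.drawContours(m2,[c],-1,1,-1) for c in cs if len(c)>15]
def ray(u,v,z):
    D=T[:3,:3]@np.stack([(u-K[0,2])/K[0,0],-(v-K[1,2])/K[1,1],-np.ones_like(u)]);return T[:3,3][:,None]+D*((z-T[2,3])/D[2])
cols=np.where(m2.any(0))[0];print(cols.min(),cols.max())
low=np.array([np.where(m2[:,c])[0].max() for c in cols])+.5
up=np.array([np.where(m2[:,c])[0].min() for c in cols])-.5
print(list(zip(cols[::12],up[::12],low[::12])))
W=world(d)
for n,e in(("low",low),("up",up)):
  for z in(0,22):
    P=ray(cols.astype(float),e,z);vx,vy,x,y=cv2.fitLine(P[:2].T.astype(np.float32),cv2.DIST_HUBER,0,.01,.01).ravel()
    print(n,z,"ends",P[:2,0].round(1),P[:2,-1].round(1),"x at y0",x-vx/vy*y,"yaw",-np.arctan(vx/vy))
for c in(290,330,370):
  print(c,[(r,W[r,c].round(0).tolist()) for r in range(168,196,2)])
E
```

```text
clock: 0.93
eef_pos: [326.5, -272.5, 305.8]
eef_rot: [-1.571, -0.0, -2.426]
wrist_force: [0.2, 0.1, 0.5]
finger_gap: 39.9
269 383
[(np.int64(269), np.float64(173.5), np.float64(175.5)), (np.int64(281), np.float64(175.5), np.float64(177.5)), (np.int64(293), np.float64(168.5), np.float64(179.5)), (np.int64(305), np.float64(170.5), np.float64(180.5)), (np.int64(317), np.float64(171.5), np.float64(182.5)), (np.int64(329), np.float64(173.5), np.float64(185.5)), (np.int64(341), np.float64(175.5), np.float64(186.5)), (np.int64(353), np.float64(177.5), np.float64(188.5)), (np.int64(365), np.float64(179.5), np.float64(190.5)), (np.int64(377), np.float64(181.5), np.float64(191.5))]
low 0 ends [689.1 140.7] [ 660.2 -139.6] x at y0 669.06274 yaw -0.14399356
low 22 ends [685.1 138.1] [ 656.8 -136.8] x at y0 665.44366 yaw -0.14400107
up 0 ends [694.1 140.8] [ 675.  -139.6] x at y0 695.6611 yaw -0.13180968
up 22 ends [690.  138.2] [ 671.3 -136.8] x at y0 691.5233 yaw -0.13163085
290 [(168, [707.0, 89.0, 5.0]), (170, [702.0, 89.0, 6.0]), (172, [697.0, 89.0, 5.0]), (174, [691.0, 88.0, 11.0]), (176, [
[... 374 characters left out ...]
0]), (176, [689.0, -9.0, 3.0]), (178, [684.0, -9.0, 6.0]), (180, [679.0, -9.0, 6.0]), (182, [674.0, -9.0, 3.0]), (184, [667.0, -9.0, 19.0]), (186, [664.0, -10.0, 3.0]), (188, [660.0, -10.0, -3.0]), (190, [655.0, -10.0, 2.0]), (192, [650.0, -10.0, -2.0]), (194, [646.0, -10.0, -6.0])]
370 [(168, [709.0, -107.0, 7.0]), (170, [705.0, -107.0, 2.0]), (172, [700.0, -107.0, 3.0]), (174, [697.0, -108.0, -4.0]), (176, [691.0, -108.0, -0.0]), (178, [686.0, -108.0, -3.0]), (180, [681.0, -107.0, 1.0]), (182, [675.0, -107.0, 3.0]), (184, [670.0, -107.0, 3.0]), (186, [666.0, -108.0, 2.0]), (188, [661.0, -107.0, 3.0]), (190, [653.0, -106.0, 18.0]), (192, [651.0, -108.0, -1.0]), (194, [647.0, -108.0, -6.0])]
```

```bash

python3 -m inch '[[[0,0,2],[0.013,0.0245,0],0.04],[[0,0,2],[0.013,0.0245,0],0.04],[[0,0,2],[0.013,0.0245,0],0.04],[[0,0,2],[0.013,0.0245,0],0.04],[[0,0,2],[0.013,0.0245,0],0.04],[[0,0,2],[0.013,0.0245,0],0.04],[[0,0,2],[0.013,0.0245,0],0.04],[[0,0,2],[0.013,0.0245,0],0.04],[[0,0,2],[0.013,0.0245,0],0.04],[[0,0,2],[0.013,0.0245,0],0.04]]'
python3 -m inch '[[[0,0,1.5],[0.013,0.0245,0],0.04],[[0,0,1.5],[0.013,0.0245,0],0.04],[[0,0,1.5],[0.013,0.0245,0],0.04],[[0,0,1.5],[0.013,0.0245,0],0.04],[[0,0,1.5],[0.013,0.0245,0],0.04],[[0,0,1.5],[0.013,0.0245,0],0.04],[[0,0,1.5],[0.013,0.0245,0],0.04],[[0,0,1.5],[0.013,0.0245,0],0.04],[[0,0,1.5],[0.013,0.0245,0],0.04],[[0,0,1.5],[0.013,0.0245,0],0.04]]'
```

```text
clock: 1.77
eef_pos: [456.6, -27.4, 305.3]
eef_rot: [-1.571, -0.0, -2.077]
wrist_force: [-0.5, -0.7, 0.7]
finger_gap: 39.7
clock: 2.6
eef_pos: [586.6, 217.5, 305.0]
eef_rot: [-1.571, -0.0, -1.815]
wrist_force: [0.4, -1.3, 0.5]
finger_gap: 40.3
```

```bash

python3 -m inch '[[[0,0,0],[0,0,-0.017],0.04],[[0,0,0],[0,0,-0.017],0.04],[[0,0,0],[0,0,-0.017],0.04],[[0,0,0],[0,0,-0.017],0.04],[[0,0,0],[0,0,-0.017],0.04],[[0,0,0],[0,0,-0.017],0.04],[[0,0,0],[0,0,-0.017],0.04],[[0,0,0],[0,0,-0.017],0.04],[[0,0,0],[0,0,-0.017],0.04],[[0,0,0],[0,0,-0.017],0.04]]'
python3 -m inch '[[[0,0,0],[-0.00125,-0.005,0],0.04],[[0,0,0],[-0.00125,-0.005,0],0.04],[[0,0,0],[-0.00125,-0.005,0],0.04],[[0,0,0],[-0.00125,-0.005,0],0.04],[[0,0,0],[-0.00125,-0.005,0],0.04],[[0,0,0],[-0.00125,-0.005,0],0.04],[[0,0,0],[-0.00125,-0.005,0],0.04],[[0,0,0],[-0.00125,-0.005,0],0.04],[[0,0,0],[-0.00125,-0.005,0],0.04],[[0,0,0],[-0.00125,-0.005,0],0.04]]'
python3 -m inch '[[[0,0,0],[-0.00075,-0.003,0],0.04],[[0,0,0],[-0.00075,-0.003,0],0.04],[[0,0,0],[-0.00075,-0.003,0],0.04],[[0,0,0],[-0.00075,-0.003,0],0.04],[[0,0,0],[-0.00075,-0.003,0],0.04],[[0,0,0],[-0.00075,-0.003,0],0.04],[[0,0,0],[-0.00075,-0.003,0],0.04],[[0,0,0],[-0.00075,-0.003,0],0.04],[[0,0,0],[-0.00075,-0.003,0],0.04],[[0,0,0],[-0.00075,-0.003,0],0.04]]'
```

```text
clock: 3.43
eef_pos: [586.0, 216.1, 134.2]
eef_rot: [-1.571, -0.0, -1.817]
wrist_force: [0.2, 0.4, 1.0]
finger_gap: 40.1
clock: 4.27
eef_pos: [573.6, 165.7, 135.5]
eef_rot: [-1.571, 0.0, -1.817]
wrist_force: [0.6, 0.2, -0.6]
finger_gap: 40.1
clock: 5.1
eef_pos: [566.1, 135.9, 135.4]
eef_rot: [-1.571, -0.0, -1.817]
wrist_force: [0.1, -0.0, -0.7]
finger_gap: 39.9
```

```bash

python3 -m inch '[[[0,0,0],[-0.00075,-0.003,0],0.04],[[0,0,0],[-0.00075,-0.003,0],0.04],[[0,0,0],[-0.00075,-0.003,0],0.04],[[0,0,0],[-0.00075,-0.003,0],0.04],[[0,0,0],[-0.00075,-0.003,0],0.04],[[0,0,0],[-0.00075,-0.003,0],0.04],[[0,0,0],[-0.00075,-0.003,0],0.04],[[0,0,0],[-0.00075,-0.003,0],0.04],[[0,0,0],[0,0,0],0.04],[[0,0,0],[0,0,0],0.04]]'
python3 - <<'E'
from h import *
s,d=cam("side");save("side1.png",d["pixels"])
E
```

```text
clock: 5.93
eef_pos: [560.2, 112.1, 135.5]
eef_rot: [-1.571, 0.0, -1.817]
wrist_force: [-0.8, -0.5, 0.1]
finger_gap: 39.7
```

View pics/side1.png

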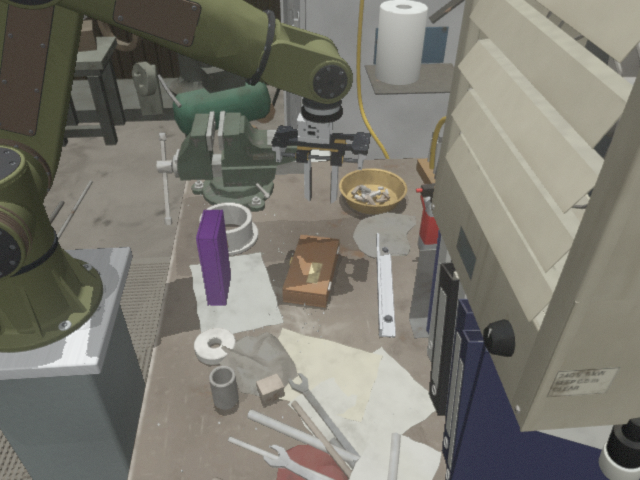

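The case has fallen flat with the pale label on top at (313,270), and nothing else has moved. I'll back off up and to the left, turning the jaws on the way, then measure from the top.

```bash

python3 -m inch '[[[0,0,0],[0,0.01,0.02],0.094],[[0,0,-5],[-0.006,0.02,0.014],0.094],[[0,0,-5],[-0.006,0.02,0.014],0.094],[[0,0,-5],[-0.006,0.02,0.014],0.094],[[0,0,-5],[-0.006,0.02,0.014],0.094],[[0,0,-5],[-0.006,0.02,0.014],0.094],[[0,0,-5],[-0.006,0.02,0.014],0.094],[[0,0,-5],[-0.006,0.02,0.014],0.094],[[0,0,-5],[-0.006,0.02,0.014],0.094],[[0,0,-5],[-0.006,0.02,0.014],0.094]]'
cat >> h.py <<'E'
def case(d):
    W=world(d);hsv=cv2.cvtColor(d["pixels"],cv2.COLOR_RGB2HSV)
    m=((W[...,2]>24)&(W[...,2]<50)&(W[...,0]>440)&(W[...,0]<720)&(W[...,1]>-190)&(W[...,1]<200)&(hsv[...,1]>60)).astype(np.uint8)
    cs,_=cv2.findContours(m,cv2.RETR_EXTERNAL,cv2.CHAIN_APPROX_NONE);c=max(cs,key=cv2.contourArea)
    K=d["mtx"];T=np.array(d["pose"]);p=c[:,0].astype(float)
    D=T[:3,:3]@np.stack([(p[:,0]-K[0,2])/K[0,0],-(p[:,1]-K[1,2])/K[1,1],-np.ones(len(p))]);P=(T[:3,3][:,None]+D*((37-T[2,3])/D[2]))[:2].T
    r=cv2.minAreaRect(P.astype(np.float32));b=cv2.boxPoints(r)
    e=b[1]-b[0];f=b[2]-b[1];L=e if np.hypot(*e)>np.hypot(*f) else f
    L=L*np.sign(L[1]);yaw=-np.arctan2(L[0],L[1]);c=np.array(r[0]);x=np.array([np.cos(yaw),np.sin(yaw)])
    print("case z",np.nanmedian(W[m>0][:,2]).round(1),"c",c.round(1),"size",np.round(r[1],1),"yaw",yaw.round(3),"corners",np.round(b).tolist())
    s=np.array([np.cos(-.144),np.sin(-.144)]);t=np.array([-s[1],s[0]]);o=np.array([666,1.])
    for y in(85,-85):
        q=c+42.5*x+y*np.array([-x[1],x[0]]);print(" back corner gap",(s@(o-q)).round(1),"along",(t@(q-o)).round(1))
E
python3 - <<'E'
from h import *
print(manip.read_state()["joints"])
s,d=cam("top");save("top1.png",d["pixels"]);case(d)
E
```

```text
clock: 6.82
eef_pos: [505.7, 303.3, 282.2]
eef_rot: [-1.571, 0.0, -2.606]
wrist_force: [0.5, -0.3, 0.1]
finger_gap: 93.9
[4.78167777e-01 3.46897517e-01 1.28309103e+00 3.92887924e-05
 1.51154627e+00 1.51371408e+00]
case z 35.3 c [536.1  36.8] size [169.4  87.4] yaw -0.261 corners [[472.0, -34.0], [556.0, -56.0], [600.0, 107.0], [516.0, 130.0]]
 back corner gap 81.6 along 96.2
 back corner gap 101.4 along -72.6
```

View pics/top1.png

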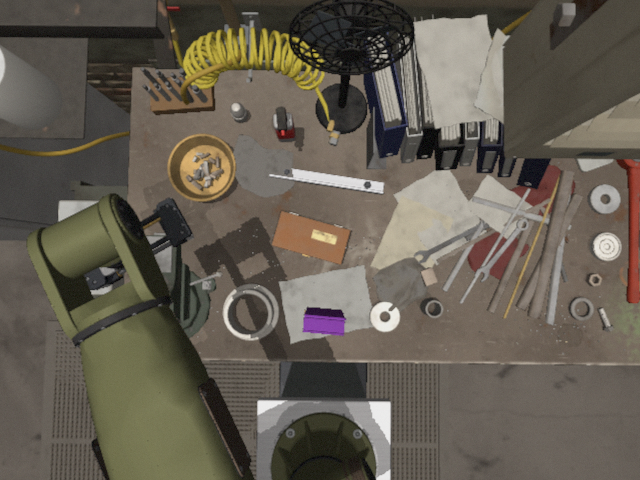

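The case is at (536,37), yaw -0.26, its back 82–101 mm short of the stop and well inside the stop's ends. The clasp side faces the robot and the bystanders are unmoved. Now I go in front of it with the jaws open and parallel to the stop, so the fingers straddle the clasp.

```bash

python3 -m inch '[[[0,0,-3.9],[-0.0048,-0.026,0],0.094],[[0,0,-3.9],[-0.0048,-0.026,0],0.094],[[0,0,-3.9],[-0.0048,-0.026,0],0.094],[[0,0,-3.9],[-0.0048,-0.026,0],0.094],[[0,0,-3.9],[-0.0048,-0.026,0],0.094],[[0,0,-3.9],[-0.0048,-0.026,0],0.094],[[0,0,-3.9],[-0.0048,-0.026,0],0.094],[[0,0,-3.9],[-0.0048,-0.026,0],0.094],[[0,0,-3.9],[-0.0048,-0.026,0],0.094],[[0,0,-3.9],[-0.0048,-0.026,0],0.094]]'
python3 -m inch '[[[0,0,0],[0,0,-0.016],0.094],[[0,0,0],[0,0,-0.016],0.094],[[0,0,0],[0,0,-0.016],0.094],[[0,0,0],[0,0,-0.016],0.094],[[0,0,0],[0,0,-0.016],0.094],[[0,0,0],[0,0,-0.016],0.094],[[0,0,0],[0,0,-0.016],0.094],[[0,0,0],[0,0,-0.016],0.094],[[0,0,0],[0,0,-0.016],0.094],[[0,0,0],[0,0,-0.016],0.094]]'
python3 - <<'E'
from h import *
s,d=cam("side");save("side2.png",d["pixels"])
E
```

```text
clock: 7.7
eef_pos: [457.7, 41.0, 281.4]
eef_rot: [-1.571, 0.0, 2.998]
wrist_force: [0.2, -0.3, 0.3]
finger_gap: 94.3
clock: 8.53
eef_pos: [458.1, 42.1, 120.6]
eef_rot: [-1.571, 0.0, 3.001]
wrist_force: [0.4, -0.0, 0.3]
finger_gap: 94.0
```

View pics/side2.png

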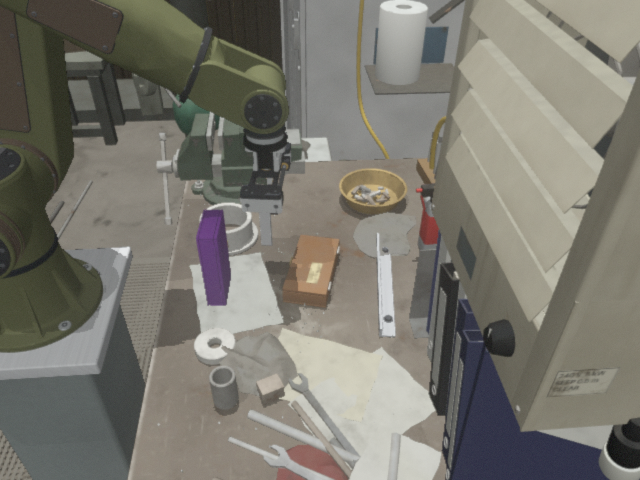

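The fingers hang clear between the purple case and the front of the brown case. I lower them and start the push.

```bash

python3 -m inch '[[[0,0,0],[0,0,-0.0105],0.094],[[0,0,0],[0,0,-0.0105],0.094],[[0,0,0],[0,0,-0.0105],0.094],[[0,0,0],[0,0,-0.0105],0.094],[[0,0,0],[0,0,-0.0105],0.094],[[0,0,0],[0,0,-0.0105],0.094],[[0,0,0],[0,0,-0.0105],0.094],[[0,0,0],[0,0,-0.0105],0.094],[[0,0,0],[0,0,-0.0105],0.094],[[0,0,0],[0,0,-0.0105],0.094]]'
python3 -m inch '[[[0,0,0],[0.005,-0.0007,0],0.094],[[0,0,0],[0.005,-0.0007,0],0.094],[[0,0,0],[0.005,-0.0007,0],0.094],[[0,0,0],[0.005,-0.0007,0],0.094],[[0,0,0],[0.005,-0.0007,0],0.094],[[0,0,0],[0.005,-0.0007,0],0.094],[[0,0,0],[0.005,-0.0007,0],0.094],[[0,0,0],[0.005,-0.0007,0],0.094],[[0,0,0],[0.005,-0.0007,0],0.094],[[0,0,0],[0.005,-0.0007,0],0.094]]'
python3 -m inch '[[[0,0,0],[0.004,-0.0006,0],0.094],[[0,0,0],[0.004,-0.0006,0],0.094],[[0,0,0],[0.004,-0.0006,0],0.094],[[0,0,0],[0.004,-0.0006,0],0.094],[[0,0,0],[0.004,-0.0006,0],0.094],[[0,0,0],[0.004,-0.0006,0],0.094],[[0,0,0],[0.004,-0.0006,0],0.094],[[0,0,0],[0.004,-0.0006,0],0.094],[[0,0,0],[0.004,-0.0006,0],0.094],[[0,0,0],[0.004,-0.0006,0],0.094]]'
python3 - <<'E'
from h import *
for n in("top","side"):
    s,d=cam(n);save(n+"3.png",d["pixels"]);case(d)
E
```

```text
clock: 9.42
eef_pos: [458.2, 42.2, 15.4]
eef_rot: [-1.571, -0.0, 3.0]
wrist_force: [-0.3, 0.9, -0.5]
finger_gap: 94.2
clock: 10.25
eef_pos: [508.6, 35.2, 16.5]
eef_rot: [-1.571, -0.0, 3.0]
wrist_force: [-3.7, 0.3, 3.4]
finger_gap: 93.6
clock: 11.08
eef_pos: [548.6, 29.1, 16.4]
eef_rot: [-1.571, -0.0, 3.0]
wrist_force: [-3.8, 0.6, 1.7]
finger_gap: 94.2
case z 35.2 c [615.3  30. ] size [169.4  56.2] yaw -0.146 corners [[575.0, -50.0], [631.0, -58.0], [655.0, 110.0], [600.0, 118.0]]
 back corner gap 11.7 along 106.3
 back corner gap 12.0 along -63.7
case z 35.7 c [599.1  23.3] size [182.5  85.8] yaw -0.146 corners [[543.0, -61.0], [628.0, -73.0], [655.0, 107.0], [570.0, 120.0]]
 back corner gap 26.7 along 97.4
 back corner gap 27.1 along -72.6
```

View pics/side3.png

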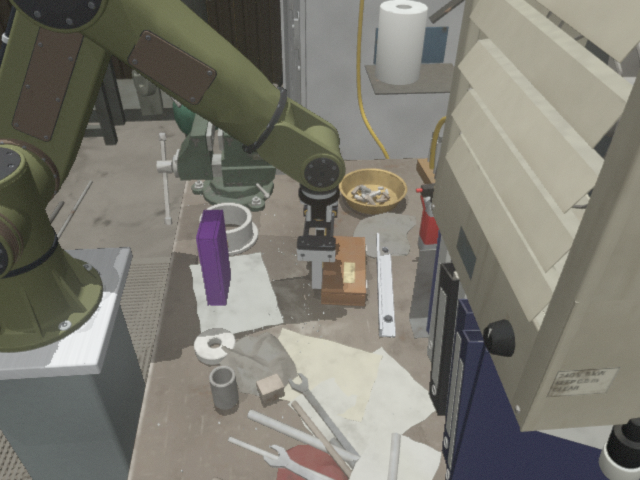

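The case now lies parallel to the stop at (345,270), with the fingers behind it at (316,275). It has about 26 mm left to go.

```bash

python3 -m inch '[[[0,0,0],[0.0025,-0.0004,0],0.094],[[0,0,0],[0.0025,-0.0004,0],0.094],[[0,0,0],[0.0025,-0.0004,0],0.094],[[0,0,0],[0.0025,-0.0004,0],0.094],[[0,0,0],[0.0025,-0.0004,0],0.094],[[0,0,0],[0.0025,-0.0004,0],0.094],[[0,0,0],[0.002,-0.0003,0],0.094],[[0,0,0],[0.002,-0.0003,0],0.094],[[0,0,0],[0.001,0,0],0.094],[[0,0,0],[0.001,0,0],0.094]]'
python3 -m inch '[[[0,0,0],[0.0005,0,0],0.094],[[0,0,0],[0.0005,0,0],0.094],[[0,0,0],[0.0005,0,0],0.094],[[0,0,0],[0.0005,0,0],0.094],[[0,0,0],[0.0005,0,0],0.094],[[0,0,0],[0.0005,0,0],0.094],[[0,0,0],[0,0,0],0.094],[[0,0,0],[0,0,0],0.094],[[0,0,0],[0,0,0],0.094],[[0,0,0],[0,0,0],0.094]]'
python3 - <<'E'
from h import *
print(manip.read_state()["moment"])
E
```

```text
clock: 12.02
eef_pos: [569.3, 26.1, 16.4]
eef_rot: [-1.571, -0.0, 3.0]
wrist_force: [-2.1, 0.0, -0.6]
finger_gap: 94.3
clock: 12.85
eef_pos: [572.3, 26.2, 16.5]
eef_rot: [-1.571, 0.0, 3.0]
wrist_force: [-0.5, -1.3, -0.2]
finger_gap: 94.4
[0.08712004 0.10030441 0.01929122]
```

No contact with the stop yet, so I creep on.

```bash

python3 -m inch '[[[0,0,0],[0.0005,0,0],0.094],[[0,0,0],[0.0005,0,0],0.094],[[0,0,0],[0.0005,0,0],0.094],[[0,0,0],[0.0005,0,0],0.094],[[0,0,0],[0.0005,0,0],0.094],[[0,0,0],[0.0005,0,0],0.094],[[0,0,0],[0,0,0],0.094],[[0,0,0],[0,0,0],0.094],[[0,0,0],[0,0,0],0.094],[[0,0,0],[0,0,0],0.094]]'
python3 - <<'E'
from h import *
print(manip.read_state()["moment"])
for n in("top","side"):
    s,d=cam(n);case(d)
    if n=="side": save("side4.png",cv2.resize(d["pixels"][210:350,280:440],None,fx=4,fy=4,interpolation=cv2.INTER_CUBIC))
E
```

```text
clock: 13.68
eef_pos: [574.5, 26.3, 16.5]
eef_rot: [-1.571, -0.002, 3.0]
wrist_force: [-9.7, 1.0, 7.1]
finger_gap: 94.0
[-0.0865754   1.7394974  -0.28129438]
case z 35.4 c [646.3  26.1] size [169.   43.8] yaw -0.137 corners [[613.0, -55.0], [656.0, -61.0], [679.0, 107.0], [636.0, 113.0]]
 back corner gap -18.8 along 107.3
 back corner gap -19.9 along -62.7
case z 35.7 c [626.   20.9] size [182.6  83.4] yaw -0.161 corners [[570.0, -63.0], [653.0, -76.0], [682.0, 104.0], [599.0, 118.0]]
 back corner gap -1.5 along 98.2
 back corner gap 1.3 along -71.7
```

View pics/side4.png

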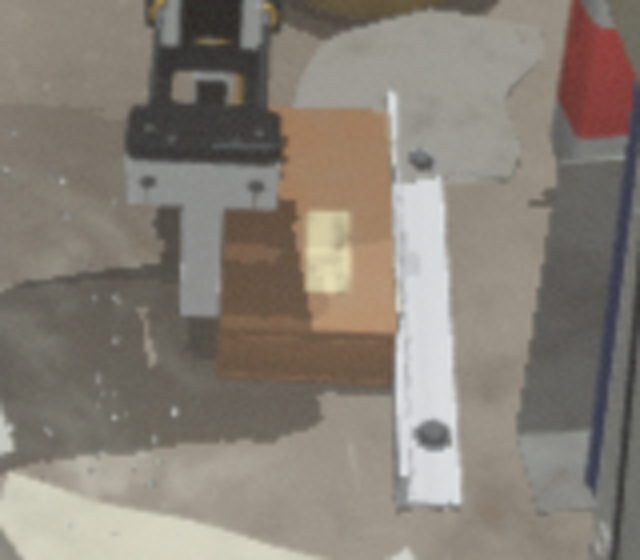

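The case's back meets the stop along its length, x≈394 in the crop, with 10 N of reaction, and both ends are inside the stop's ends. I press slightly more to seat it.

```bash

python3 -m inch '[[[0,0,0],[0.0005,0,0],0.094],[[0,0,0],[0.0005,0,0],0.094],[[0,0,0],[0.0005,0,0],0.094],[[0,0,0],[0,0,0],0.094],[[0,0,0],[0,0,0],0.094],[[0,0,0],[0,0,0],0.094],[[0,0,0],[0,0,0],0.094],[[0,0,0],[0,0,0],0.094],[[0,0,0],[0,0,0],0.094],[[0,0,0],[0,0,0],0.094]]'
python3 -c "
from h import *
print(manip.read_state()['moment'])"
```

```text
clock: 14.62
eef_pos: [574.6, 26.3, 16.5]
eef_rot: [-1.57, -0.005, 3.0]
wrist_force: [-21.4, 1.7, 15.9]
finger_gap: 93.9
[-0.18252342  3.83825519 -0.5069292 ]
```

It is seated firmly with both fingers loaded. I retract, rise, and move left for a clear view.

```bash

python3 -m inch '[[[0,0,0],[-0.001,0,0],0.094],[[0,0,0],[-0.002,0,0],0.094],[[0,0,0],[-0.005,0.0007,0],0.094],[[0,0,0],[-0.01,0.0014,0],0.094],[[0,0,0],[-0.01,0.0014,0],0.094],[[0,0,0],[-0.01,0.0014,0],0.094],[[0,0,0],[-0.01,0.0014,0],0.094],[[0,0,0],[-0.01,0.0014,0],0.094],[[0,0,0],[-0.005,0,0.02],0.094],[[0,0,0],[0,0,0.025],0.094]]'
python3 -m inch '[[[0,0,0],[0,0,0.025],0.094],[[0,0,0],[0,0,0.025],0.094],[[0,0,0],[0,0,0.025],0.094],[[0,0,0],[0,0,0.025],0.094],[[0,0,0],[0,0,0.025],0.094],[[0,0,0],[0,0,0.025],0.094],[[0,0,0],[0,0,0.025],0.094],[[0,0,0],[0,0,0.025],0.094],[[0,0,0],[0,0,0.025],0.094],[[0,0,0],[0,0,0.025],0.094]]'
python3 -m inch '[[[0,0,3],[-0.002,0.028,0],0.094],[[0,0,3],[-0.002,0.028,0],0.094],[[0,0,3],[-0.002,0.028,0],0.094],[[0,0,3],[-0.002,0.028,0],0.094],[[0,0,3],[-0.002,0.028,0],0.094],[[0,0,3],[-0.002,0.028,0],0.094],[[0,0,3],[-0.002,0.028,0],0.094],[[0,0,3],[-0.002,0.028,0],0.094],[[0,0,3],[-0.002,0.028,0],0.094],[[0,0,0],[0,0,0],0.094]]'
python3 - <<'E'
from h import *
s,d=cam("top");case(d)
a=cv2.resize(d["pixels"][150:350,160:460],None,fx=2.6,fy=2.6,interpolation=cv2.INTER_CUBIC)
save("top5.png",a)
E
```

```text
clock: 15.45
eef_pos: [511.8, 34.0, 60.5]
eef_rot: [-1.57, -0.003, 3.0]
wrist_force: [0.4, 0.3, -1.0]
finger_gap: 93.8
clock: 16.28
eef_pos: [513.6, 33.9, 312.8]
eef_rot: [-1.571, 0.001, 3.0]
wrist_force: [-0.8, 0.2, -0.4]
finger_gap: 93.8
clock: 17.12
eef_pos: [494.8, 289.7, 310.9]
eef_rot: [-1.572, 0.0, -2.805]
wrist_force: [-0.2, -0.6, -0.8]
finger_gap: 94.1
case z 35.3 c [624.5  29.5] size [169.4  87. ] yaw -0.142 corners [[569.0, -48.0], [656.0, -61.0], [680.0, 107.0], [593.0, 120.0]]
 back corner gap 2.8 along 107.4
 back corner gap 2.5 along -62.6
```

View pics/top5.png

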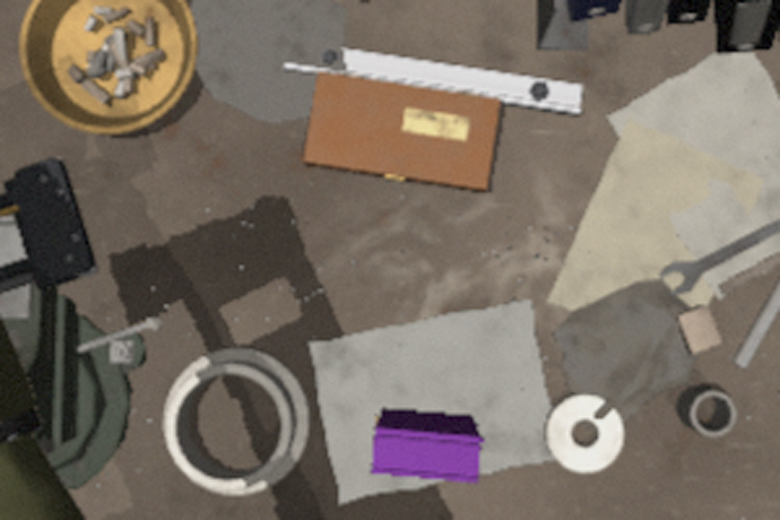

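The final view shows the case flat, label up, with its back along the stop. Its corners lie at about -63 and +107 mm along the ±140 mm stop. The bystanders and the purple case have not moved and the robot is clear.

```bash
python3 -c "
from h import *
print(ticket.sign_off())"
```

```text
the job is handed in; nothing more can be done
None
```

I tipped the brown case over by pushing on its lid, then pushed it back against the bench stop with the open fingers either side of the clasp. It was only pushed, never lifted, and I handed the job in at about 17 s.

**Position:** The last top view shows the case flat with its label up. Its yaw is -0.142 rad against about -0.144 for the stop. It spans roughly -63 to +107 mm along the stop, which reaches ±140 mm.

**Contact with the stop:** While seating it, the tool stopped moving as the push force rose to about 21 N in x, so the case was hard against the stop.

**Disagreements:**
- My gap routine printed 2.5–2.8 mm at the back corners. The same view's fitted outline gives about 1 mm, because the routine's centre is shifted by the clasp. Both are near the 2 mm calibration error, so I trusted the contact force.
- Two gap readings taken while the arm partly hid the case were off by up to 20 mm, and I did not use them.
- The stop's two end points alone gave a yaw of about -0.10. I used the line fit, and the seated case agrees with it.

**Bystanders:** By eye in the last view, the ones in frame and the purple look-alike were unmoved. The spray bottle was outside that crop and was last seen in place earlier.

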